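# Turn a leaf of the kitchen menu book

## Task

Turn the wide leaf of the wooden menu book over its spine, from the left-hand side, so that it lies flat on the right-hand pages. Only push it with the fingers, gently and without letting it slam or pinching it, and finish by pressing it down until it lies flat. Leave the narrow leaf as it is, and do not move the things standing around the book.

Things in the scene. Friction and masses are not known exactly. Their poses are not given: they have to be found in the camera images.
- menu_book: open wooden menu book, fixed: board 270 x 300 x 14 mm, page stacks left and right (tops at height 20 mm), steel spine rod along the middle (axis at 24 mm, posts to 31 mm). Origin: centre of its underside on the worktop; x along the spine, away from the robot; y to the left-hand pages. Two leaves hang on the spine, middles 66 mm before and behind its middle; which is nearer varies
- wide_leaf (a joint): hinge of the wide leaf, rad: 0 = flat on the left-hand pages, pi/2 = upright, pi = flat on the right-hand pages (its stop). Hinge friction (0.16 N m) exceeds the leaf's weight: it stays at whatever angle it is left, and 1 to 3 N at its free edge moves it
- wide_edge (a point): middle of the free edge of the wide leaf, 132 mm from the spine axis; its x axis runs along the spine, y away from the spine along the leaf, z is square to the leaf (up at joint value 0)
- wide_root (a point): the wide leaf: stiff board 118 mm wide (along the spine), from 12 to 132 mm from the spine axis, 8 mm thick with the cards on both faces (rim 4 mm), 0.13 kg. Starts ajar on the left-hand side, free edge 75 to 120 mm above the worktop, so fingers fit under it from the left. This point: on the spine axis, mid-width; x along the spine, y along the leaf to its free edge, z square to it
- narrow_leaf (a joint): hinge of the narrow leaf, rad: 0 = flat on the left-hand pages, pi/2 = upright, pi = flat on the right-hand pages (its stop). Hinge friction (0.16 N m) exceeds the leaf's weight: it stays at whatever angle it is left, and 1 to 3 N at its free edge moves it
- narrow_edge (a point): middle of the free edge of the narrow leaf, a stiff board 66 mm wide (along the spine), else like the wide leaf and also 132 mm long; it lies on the left-hand side nearly flat (0 to 0.25 rad) and must stay so
- salt_shaker: glass salt shaker with a grey cap, 44 mm wide, 90 mm tall, standing beside the book on the right; origin at its foot
- garlic_bulb: garlic bulb, about 50 mm; origin at its underside
- lemon_a: yellow lemon, 78 x 55 x 56 mm; origin at its underside
- cup_espresso: small cream cup with a handle, 64 x 87 x 50 mm; origin at its foot
- fork_a: steel fork, 206 mm long, lying flat; origin at its underside
- tamper: coffee tamper with a black handle, 58 mm wide, 87 mm tall; origin at its foot

How it is judged:
By the outcome, as a careful person would: the job done as asked, in the order asked, and still so for the second after the job is handed in, with the robot touching nothing.
It also fails if it takes over 40 s, if anything falls off the work surface, if the arm or the gripper's body presses on something with over 40 N, if the wrist force passes 120 N, or if a joint passes its speed limit or range.

## Robot

A 6-joint arm with a two-finger parallel gripper is mounted at the origin on a cart in front of the work surface, level with it; the furniture and walls round the work are solid. World frame = base frame: x ahead of the robot, y to its left, z up, the work surface at z = 0. Lengths are in m, angles in rad, forces in N, time in s.
With the tool pointing down it reaches from about 0.375 to 0.975 m from the base axis. Payload 3.8 kg.
Tool frame: the origin (TCP) lies midway between the tips of the shut fingers; the grasp point (between the pads) lies 19 mm behind it; z points along the fingers, y is the line along which they close (so a half turn about z gives the same grasp; the last joint's range is limited). The gripper opens to 85 mm and grips with 20 to 120 N. Pads are 22 mm wide; open, the fingers measure 114 mm over their backs; the gripper's body (76 mm by 85 mm) begins 54 mm behind the grasp point. The pads swing forward as they close: fully open they stand 13 mm farther back than shut.
Start: joints at [1.274, 0.264, 1.604, -0, 1.274, -0.037], TCP at [0.173, 0.652, 0.231] pointing down, gripper open.
Joint ranges: [-2.63, 2.63], [-0.94, 2.18], [0.31, 2.57], [-1.31, 4.45], [0, 2.66], [-2.55, 2.55]. Speed limits (rad/s): [2.57, 2.57, 3.14, 3.14, 3.14, 3.14].

## Interface

Orientations are given as a rotation vector (axis times angle).
In Python, from workcell import bot gives the robot as it stands.
- The arm moves only by the tool step_arm, never from a script. Its argument "motion" is a list of rows, each a list of 5 numbers: the finger opening in cm, from 0 to 8.54, then the shift along the tool's x, y, z in cm, then the turn about the tool's z in degrees. In form: [[claw, dx, dy, dz, twist], ...]. A call has 1 to 20 rows; each row is the pose to reach, as a shift and turn from the pose commanded when the call began, along the tool's axes at that moment; what a row does not reach only later rows make up. A row lasts 1/10 s, in which the tool goes at most 50 mm and 8.59 degrees, less where a joint would pass 70% of its speed; a pose out of reach is approached as far as the arm can. A call with a gripper value outside its range is refused whole. The fingers move at their own pace and stop on an object; "force" is the grip in N (left out, the last holds). Time passes only in rows, so rows that repeat a pose let the fingers close. It gives the time, the measured TCP pose, the force, the opening and the grip force at its end, in the units of the state.
- bot.read_state(): the state, without advancing time (a new reading comes with each control period).
- bot.read_camera(name): name is "side" or "top"; returns (picture, depth): 400x640x3 uint8, red, green, blue; 400x640 float32, m along the optical axis (not along the pixel's ray), 0 where there is no reading.
- bot.calibration(name): a dict with "mtx" (3x3 intrinsics, pixels), "origin" and "orientation" of the camera in the world. Camera axes: x right, y up, looking along -z (the intrinsics and any distortion apply to the point x, -y, -z); pixel columns grow to the right and rows downward; lengths in m; the calibration is good to about 2 mm. A picture is of the moment at which its call begins. calibration takes no time and is no camera call.
- bot.finish_job(): hands the job in; it is judged then, once.
The state is a dict: "time": time; "q": joint angles; "joint_vel": joint speeds; "joint_torque": joint torques, N m; "tool_pos": TCP position; "tcp_rot": TCP orientation; "wrist_force": force on the tool from outside, world axes, zero at the start; "torque": the same for the moment, N m; "width": opening from 0.0 (shut) to 1.0 (fully open); "grip_force": force on a finger pad.
Only numpy, scipy, OpenCV 4.12 (cv2) and the standard library are available. Lean on these libraries where they do the work, as an engineer would, in place of code of your own. Each camera call takes 0.05 s, during which the arm holds its last target. There are 200 camera calls.

## Working session

There is one attempt and no reset: what is moved stays moved. The work goes in short steps, Python scripts to look and compute and a tool call to move; the robot and the scene stay as the last step left them, time stands still between calls to the robot, and variables do not carry over. Pictures are saved under pics/ and viewed, at most 10 in all, crops included, and the job is handed in when it is done.

Besides the shell and the picture viewer there is one more tool, called by a JSON object that holds its "name" and its "arguments", one argument or row to a line. step_arm: Moves the arm, as the interface text tells. Its arguments: {"type":"object","properties":{"motion":{"type":"array","items":{"type":"array","items":{"type":"number"}}},"force":{"type":"number"}},"required":["motion"]}

```bash
mkdir -p pics; cat > h.py <<'E'
import numpy as np,cv2
from workcell import bot
from scipy.spatial.transform import Rotation as R
def cal(n):
    c=bot.calibration(n);o=np.array(c["orientation"],float)
    Rm=o if o.shape==(3,3) else R.from_rotvec(o).as_matrix()
    return np.array(c["mtx"]),np.array(c["origin"]),Rm,c
def look(n,f):
    p,d=bot.read_camera(n);cv2.imwrite(f"pics/{f}.png",p[:,:,::-1]);np.savez(f"pics/{f}.npz",p=p,d=d);return p,d
def pts(n,d):
    K,o,Rm,_=cal(n);v,u=np.mgrid[:400,:640]
    X=np.stack([(u-K[0,2])/K[0,0]*d,-(v-K[1,2])/K[1,1]*d,-d],-1)
    return X@Rm.T+o
E
python3 - <<'E'
from h import *
for n in("top","side"):
    look(n,n+"0");print(bot.calibration(n))
print(bot.read_state())
E
```

```text
{'mtx': array([[403.9613481 ,   0.        , 319.49811682],
       [  0.        , 403.9613481 , 200.79476452],
       [  0.        ,   0.        ,   1.        ]]), 'origin': array([ 0.38363558, -0.03529725,  1.03740514]), 'orientation': array([ 0.12198188, -0.11882141, -1.55919267])}
{'mtx': array([[363.47855061,   0.        , 317.3837143 ],
       [  0.        , 363.47855061, 199.27901252],
       [  0.        ,   0.        ,   1.        ]]), 'origin': array([0.49372173, 0.83343592, 0.5924135 ]), 'orientation': array([ 0.04426016, -1.49933164, -2.73972418])}
{'time': 0.1, 'q': array([ 1.27412848e+00,  2.64683352e-01,  1.60529089e+00,  5.08105233e-06,
        1.27369635e+00, -3.69069818e-02]), 'joint_vel': array([ 0.0001077 , -0.00303229, -0.00198569, -0.00139167,  0.00186888,
        0.00031689]), 'joint_torque': array([-8.21031645e-04, -5.16699171e+01, -3.68594348e+01, -9.31262662e-05,
        6.22141917e-03,  2.61671585e-05]), 'tool_pos': array([0.17317764, 0.65169774, 0.23005393]), 'tcp_rot': array([-0.40684202, -3.11478348,  0.0032171 ]), 'wrist_force': array([ 0.10458952, -0.36914235,  0.29315649]), 'torque': array([-0.00102181,  0.03122743, -0.02182735]), 'grip_force': 0.0, 'width': 1.0002061294313347}
```

View pics/top0.png

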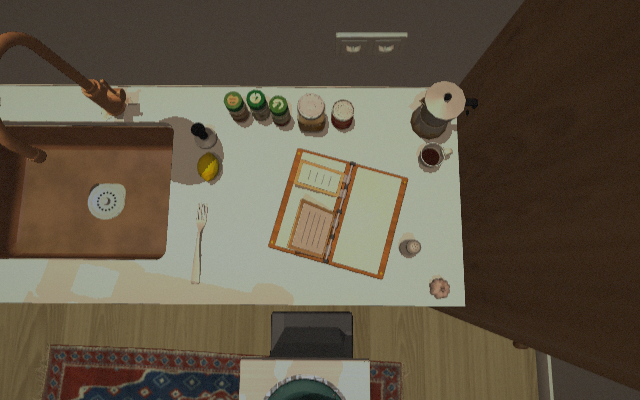

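View pics/side0.png

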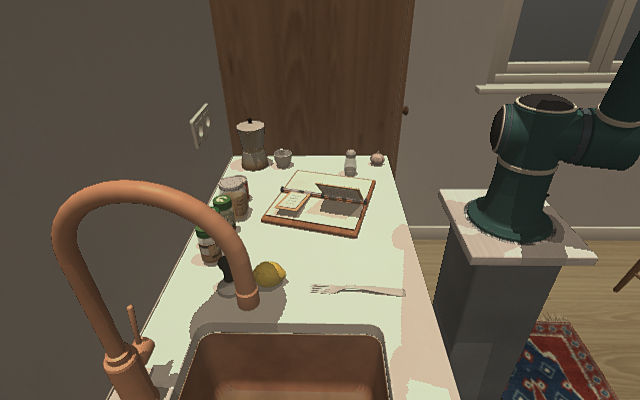

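The top view shows the book at about px 269–408 × 150–277. The wide leaf is the near one (290–337, 200–255), ajar. The narrow leaf is the far one (297–343, 160–193), nearly flat. The shaker is at (412,246) and the garlic at (439,288), both on the right. The side view agrees: the wide leaf stands raised on the robot's side.

```bash
cat > m.py <<'E'
from h import *
z=np.load("pics/top0.npz");p,d=z["p"],z["d"];P=pts("top",d)
print("table z",np.median(P[100:120,380:400,2]),"stackR",np.median(P[195:240,355:380,2]))
K,o,Rm,_=cal("top")
def ray(u,v,h):
    r=Rm@np.array([(u-K[0,2])/K[0,0],-(v-K[1,2])/K[1,1],-1]);return o+r*(h-o[2])/r[2]
hsv=cv2.cvtColor(p,cv2.COLOR_RGB2HSV)
m=((hsv[...,1]>130)&(hsv[...,0]<20)).astype(np.uint8);m[:140]=0;m[290:]=0;m[:,:260]=0;m[:,420:]=0
c=max(cv2.findContours(m,0,2)[0],key=cv2.contourArea)
q=cv2.approxPolyDP(cv2.convexHull(c),8,True)[:,0];print(q.tolist())
W=np.array([ray(u,v,.014) for u,v in q]);print(W.round(3))
C=W[:4].mean(0);print("C",C,[np.linalg.norm(W[i]-W[(i+1)%len(W)]).round(3) for i in range(len(W))])
# spine direction: longest sides
e=[W[(i+1)%len(W)]-W[i] for i in range(len(W))];e=[x if x[0]>0 else -x for x in e if np.linalg.norm(x)>.285]
ax=sum(e)/len(e);th=np.arctan2(ax[1],ax[0]);print("yaw",th)
def tob(X):
    D=X-np.array([C[0],C[1],0]);c,s=np.cos(th),np.sin(th)
    return np.stack([D[...,0]*c+D[...,1]*s,-D[...,0]*s+D[...,1]*c,D[...,2]],-1)
B=tob(P)
for cen in (-66,66):
    print("leaf",cen)
    for y in range(10,140,10):
        k=(abs(B[...,0]*1e3-cen)<25)&(abs(B[...,1]*1e3-y)<4)&(B[...,2]<.2)
        if k.any():print(y,(B[k][:,2]*1e3).round().astype(int)[[0,k.sum()//2,-1]],round(np.median(B[k][:,2])*1e3,1))
k=(B[...,2]>.045)&(abs(B[...,0])<.15)&(B[...,1]>0)&(B[...,1]<.15)
print("leaf high pts x range",np.percentile(B[k][:,0],[1,99]),"zmax",np.percentile(B[k][:,2],99),"y",np.percentile(B[k][:,1],[1,99]))
for n,(u,v) in dict(shaker=(412,246),garlic=(439,288)).items():print(n,P[v,u].round(3),B[v,u].round(3))
E
python3 m.py
```

```text
table z -0.0004610645377887135 stackR 0.019677122102430555
[[355, 164], [407, 179], [382, 278], [327, 263]]
[[ 0.64  -0.124  0.014]
 [ 0.601 -0.258  0.014]
 [ 0.349 -0.19   0.014]
 [ 0.385 -0.053  0.014]]
C [ 0.49339689 -0.15617966  0.014     ] [np.float64(0.14), np.float64(0.261), np.float64(0.142), np.float64(0.265)]Traceback (most recent call last):
  File "m.py", line 15, in <module>
    ax=sum(e)/len(e);th=np.arctan2(ax[1],ax[0]);print("yaw",th)
       ~~~~~~^~~~~~~
ZeroDivisionError: division by zero
```

```bash
sed -i 's/^c=max.*/c=np.vstack([k for k in cv2.findContours(m,0,2)[0] if cv2.contourArea(k)>40])/; s/x for x in e if np.linalg.norm(x)>.285\]/x for x in e if abs(x[0])>abs(x[1])]/' m.py; python3 m.py
```

```text
table z -0.0004610645377887135 stackR 0.019677122102430555
[[407, 179], [382, 278], [269, 246], [298, 149]]
[[ 0.601 -0.258  0.014]
 [ 0.349 -0.19   0.014]
 [ 0.426  0.094  0.014]
 [ 0.679  0.025  0.014]]
C [ 0.51344686 -0.08236168  0.014     ] [np.float64(0.261), np.float64(0.294), np.float64(0.262), np.float64(0.294)]
yaw -0.26558799248109827
leaf -66
10 [38 14 32] 35.7
20 [53 49 45] 48.6
30 [61 60 53] 58.5
40 [74 65 64] 68.6
50 [80 81 75] 77.8
60 [92 84 86] 88.0
70 [102  96  96] 98.3
80 [113 110 103] 108.0
90 [118 115 110] 115.1
100 [21 21 21] 21.2
110 [20 19 21] 19.8
120 [22 21 21] 19.8
130 [22 21 17] 20.1
leaf 66
10 [27 11 27] 25.4
20 [28 25 27] 29.3
30 [31 31 33] 32.4
40 [31 32 29] 33.7
50 [38 38 32] 35.5
60 [39 39 36] 37.0
70 [39 40 37] 38.8
80 [39 39 41] 40.3
90 [41 41 41] 42.0
100 [44 42 42] 43.8
110 [50 45 45] 45.5
120 [49 46 42] 46.7
130 [45 48 42] 46.2
leaf high pts x range [-0.1376132   0.08570224] zmax 1.037405135947793 y [0.01134184 0.12736657]
shaker [ 0.425 -0.25   0.087] [-0.041 -0.185  0.087]
garlic [ 0.327 -0.324  0.038] [-0.117 -0.282  0.038]
```

```bash
cat >> m.py <<'E'
print("-----")
s=bot.read_state();T=np.array(s["tool_pos"]);Rt=R.from_rotvec(s["tcp_rot"]).as_matrix()
c,sn=np.cos(th),np.sin(th)
def tow(b):return np.array([C[0]+b[0]*c-b[1]*sn,C[1]+b[0]*sn+b[1]*c,b[2]])
print("tcp book",tob(T).round(3),"tool x,y in world",Rt[:,0].round(3),Rt[:,1].round(3),"book x",c,sn)
for b in((-.066,.150,.23),(-.066,.150,.092)):
    print(b,tow(b).round(3),"shift cm",(Rt.T@(tow(b)-T)*100).round(1))
g=tow((-.066,.15,.2));D=(g-T)[:2];L=np.linalg.norm(D)
for n in("top","side"):
    Q=pts(n,np.load(f"pics/{n}0.npz")["d"]).reshape(-1,3);Q=Q[(Q[:,2]>.1)&(Q[:,2]<.9)&(Q[:,0]>-.0)&(Q[:,0]<.8)&(abs(Q[:,1])<.8)]
    t=np.clip((Q[:,:2]-T[:2])@D/L**2,0,1);r=np.linalg.norm(Q[:,:2]-T[:2]-t[:,None]*D,axis=1)
    for i in np.argsort(r)[::max(1,len(r)//8)][:8]:print(n,Q[i].round(3),r[i].round(3))
E
python3 m.py | sed -n '/-----/,$p'
```

```text
-----
tcp book [-0.521  0.619  0.23 ] tool x,y in world [-0.966  0.257  0.   ] [ 0.257  0.966 -0.002] book x 0.9649383333766031 -0.26247668997528834
(-0.066, 0.15, 0.23) [0.489 0.08  0.23 ] shift cm [-45.2 -47.2   0.1]
(-0.066, 0.15, 0.092) [0.489 0.08  0.092] shift cm [-45.2 -47.1  13.9]
top [0.479 0.025 0.116] 0.055
top [ 0.514 -0.401  0.554] 0.481
top [ 0.448 -0.402  0.564] 0.483
top [ 0.399 -0.4    0.409] 0.488
top [ 0.372 -0.402  0.392] 0.495
top [ 0.641 -0.402  0.551] 0.505
top [ 0.681 -0.4    0.572] 0.517
top [ 0.265 -0.402  0.128] 0.531
side [0.475 0.027 0.117] 0.055
side [0.676 0.524 0.413] 0.378
side [0.032 0.037 0.327] 0.421
side [0.788 0.526 0.319] 0.478
side [ 0.447 -0.403  0.44 ] 0.485
side [ 0.587 -0.402  0.422] 0.491
side [ 0.649 -0.401  0.249] 0.506
side [ 0.274 -0.402  0.194] 0.528
```

{"name": "step_arm", "arguments": {
  "motion": [
    [4,-1,-1,0,0],
    [0,-3,-3,0,0],
    [0,-6,-6,0,0],
    [0,-9,-9,0,0],
    [0,-12,-12.5,0,0],
    [0,-15,-15.5,0,0],
    [0,-18,-19,0,0],
    [0,-21,-22,0,0],
    [0,-24,-25,0,0],
    [0,-27,-28,0,0],
    [0,-30,-31,0,0],
    [0,-33,-34,0,0],
    [0,-36,-37,0,0],
    [0,-38.5,-40,0,0],
    [0,-41,-42.5,0,0],
    [0,-43,-45,0,0],
    [0,-44.5,-46.5,0,0],
    [0,-45.2,-47.2,0,0],
    [0,-45.2,-47.2,0,0],
    [0,-45.2,-47.2,0,0]
  ]
}}

```text
time: 2.1
tool_pos: [0.4884, 0.0804, 0.2311]
tcp_rot: [-0.407, -3.114, -0.001]
wrist_force: [0.6, 0.1, 0.2]
width: -0.0
grip_force: 0.0
```

{"name": "step_arm", "arguments": {
  "motion": [
    [0,0,0,2,0],
    [0,0,0,5,0],
    [0,0,0,8,0],
    [0,0,0,11,0],
    [0,0,0,13,0],
    [0,0,0,13.8,0],
    [0,0,0,13.8,0],
    [0,0,0,13.8,0]
  ]
}}

```text
time: 2.9
tool_pos: [0.4896, 0.0807, 0.0943]
tcp_rot: [0.405, 3.114, 0.001]
wrist_force: [0.3, -0.0, 0.6]
width: 0.0
grip_force: 0.0
```

```bash
cat > v.py <<'E'
import sys
from h import *
t=sys.argv[1]
im=[]
for n,(a,b,c,d) in dict(top=(140,300,220,460),side=(60,260,180,480)).items():
    p,_=look(n,n+t);im.append(cv2.resize(p[a:b,c:d,::-1],None,fx=400/(d-c),fy=400/(d-c)) )
h=max(i.shape[0] for i in im)
cv2.imwrite(f"pics/v{t}.png",np.hstack([cv2.copyMakeBorder(i,0,h-i.shape[0],0,0,0) for i in im]))
s=bot.read_state();print(s["time"],s["tool_pos"],s["tcp_rot"],s["wrist_force"],s["width"])
E
python3 v.py 1
```

```text
3.0 [0.49026064 0.08049196 0.09490298] [4.05955747e-01 3.11241236e+00 1.15705535e-03] [0.31823002 0.83156717 0.54775006] -0.0016441620010823567
```

View pics/v1.png

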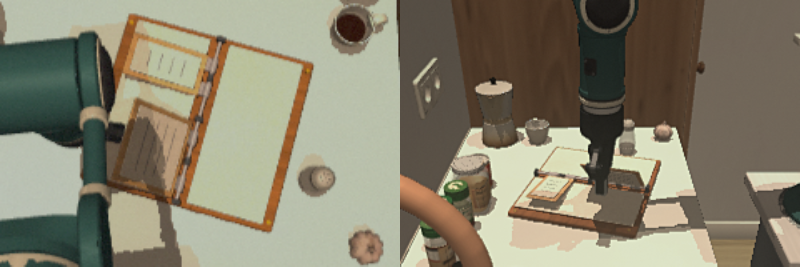

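The view shows the shut fingers left of the wide leaf, near (600,190) in the side crop, with nothing in the way. I'll push along the arc next.

{"name": "step_arm", "arguments": {
  "motion": [
    [0,0,-1,0,0],
    [0,0,-2.2,0,0],
    [0,0,-3.3,0,0],
    [0,0,-4.1,0.1,0],
    [0,0,-4.6,-0.4,0],
    [0,0,-5.1,-0.8,0],
    [0,0,-5.6,-1.3,0],
    [0,0,-6.2,-1.7,0],
    [0,0,-6.8,-2.0,0],
    [0,0,-7.4,-2.4,0],
    [0,0,-8.0,-2.7,0],
    [0,0,-8.6,-2.9,0],
    [0,0,-9.3,-3.2,0],
    [0,0,-9.9,-3.4,0],
    [0,0,-10.6,-3.6,0],
    [0,0,-10.6,-3.6,0]
  ]
}}

```text
time: 4.6
tool_pos: [0.4615, -0.0235, 0.1294]
tcp_rot: [-0.408, -3.115, 0.001]
wrist_force: [-0.4, 0.6, 0.2]
width: 0.001
grip_force: 0.0
```

```bash
python3 v.py 2
```

```text
4.7 [ 0.46159656 -0.02286362  0.12919548] [-4.07704485e-01 -3.11487386e+00  7.18028704e-04] [-0.6163185   0.01188613  1.00865097] -0.003816828948355526
```

View pics/v2.png

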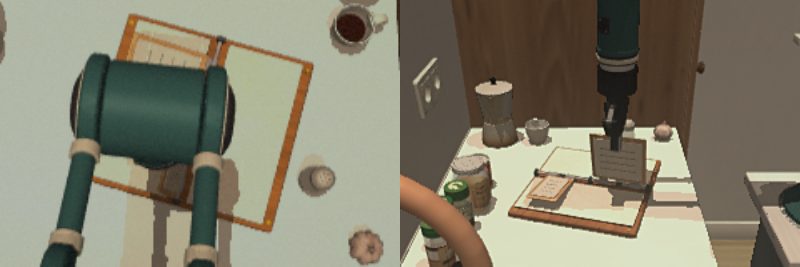

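The side crop shows the wide leaf near upright with the fingers on its left face. The narrow leaf hasn't moved and the forces are tiny. Continuing past upright.

{"name": "step_arm", "arguments": {
  "motion": [
    [0,0,-0.7,-0.1,0],
    [0,0,-1.4,-0.2,0],
    [0,0,-2.0,-0.3,0],
    [0,0,-2.7,-0.3,0],
    [0,0,-3.3,-0.3,0],
    [0,0,-4.0,-0.2,0],
    [0,0,-4.8,-0.1,0],
    [0,0,-5.5,0,0],
    [0,0,-6.2,0.2,0],
    [0,0,-6.9,0.5,0],
    [0,0,-7.6,0.8,0],
    [0,0,-8.3,1.1,0],
    [0,0,-8.9,1.5,0],
    [0,0,-9.5,2.0,0],
    [0,0,-10.1,2.4,0],
    [0,0,-10.6,2.9,0],
    [0,0,-10.6,2.9,0]
  ]
}}

```text
time: 6.4
tool_pos: [0.4336, -0.1252, 0.0993]
tcp_rot: [-0.408, -3.113, -0.0]
wrist_force: [0.0, -0.1, 0.6]
width: -0.0
grip_force: 0.0
```

```bash
python3 v.py 3
```

```text
6.5 [ 0.43407579 -0.1248754   0.09984702] [-4.07273237e-01 -3.11403780e+00 -1.17972879e-04] [ 0.25298366  1.04116326 -0.13504706] -0.00023310553969901416
```

View pics/v3.png

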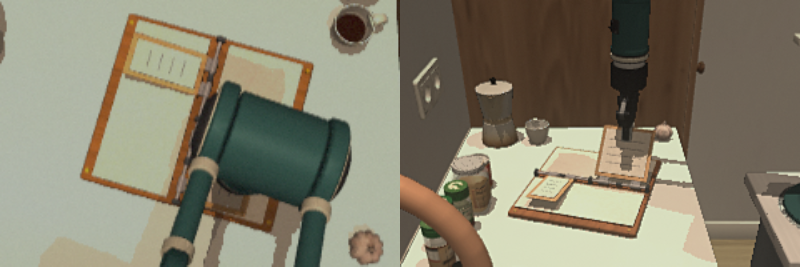

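The leaf is now leaning well right, at about 130°, with the tips on its upper face. The narrow leaf and the surroundings are unchanged. Next I'll lower it.

{"name": "step_arm", "arguments": {
  "motion": [
    [0,0,-0.5,0.6,0],
    [0,0,-1.0,1.2,0],
    [0,0,-1.4,1.8,0],
    [0,0,-1.8,2.4,0],
    [0,0,-2.1,3.0,0],
    [0,0,-2.4,3.5,0],
    [0,0,-2.6,4.0,0],
    [0,0,-2.7,4.5,0],
    [0,0,-2.8,5.0,0],
    [0,0,-2.9,5.4,0],
    [0,0,-2.9,5.7,0],
    [0,0,-3.0,6.0,0],
    [0,0,-3.0,6.2,0],
    [0,0,-3.0,6.4,0],
    [0,0,-3.0,6.6,0],
    [0,0,-3.0,6.7,0],
    [0,0,-3.0,6.8,0],
    [0,0,-3.0,6.8,0]
  ]
}}

```text
time: 8.3
tool_pos: [0.4268, -0.1538, 0.0322]
tcp_rot: [-0.407, -3.115, -0.0]
wrist_force: [-0.6, 0.1, 0.3]
width: -0.002
grip_force: 0.0
```

Now I'll press slowly, watching the force.

{"name": "step_arm", "arguments": {
  "motion": [
    [0,0,0,0.1,0],
    [0,0,0,0.2,0],
    [0,0,0,0.3,0],
    [0,0,0,0.4,0],
    [0,0,0,0.4,0],
    [0,0,0,0.4,0]
  ]
}}

```text
time: 8.9
tool_pos: [0.4267, -0.1536, 0.0281]
tcp_rot: [-0.407, -3.115, -0.0]
wrist_force: [0.1, 1.0, 0.2]
width: 0.0
grip_force: 0.0
```

{"name": "step_arm", "arguments": {
  "motion": [
    [0,0,0,0.1,0],
    [0,0,0,0.1,0],
    [0,0,0,0.2,0],
    [0,0,0,0.2,0],
    [0,0,0,0.2,0]
  ]
}}

```text
time: 9.4
tool_pos: [0.4268, -0.1537, 0.0278]
tcp_rot: [-0.407, -3.114, -0.001]
wrist_force: [-5.5, 3.2, 14.6]
width: 0.002
grip_force: 7.4
```

It stops at z = 27.8 mm with 15 N, which is the expected top of the flat leaf. I'll retreat straight up and check.

{"name": "step_arm", "arguments": {
  "motion": [
    [0,0,0,0.1,0],
    [0,0,0,-0.5,0],
    [0,0,0,-1.5,0],
    [0,0,0,-4,0],
    [0,0,0,-7,0],
    [0,0,0,-11,0],
    [0,0,0,-15,0],
    [0,0,4,-18,0],
    [0,0,8,-18,0],
    [0,0,12,-18,0],
    [0,0,16,-18,0],
    [0,0,20,-18,0],
    [0,0,24,-18,0],
    [0,0,28,-18,0],
    [0,0,30,-18,0],
    [0,0,30,-18,0]
  ]
}}

```text
time: 11.0
tool_pos: [0.5042, 0.1386, 0.2064]
tcp_rot: [0.401, 3.116, 0.001]
wrist_force: [-0.6, 0.5, -0.8]
width: -0.0
grip_force: 0.0
```

```bash
python3 v.py 4; cat >> m.py <<'E'
print("=====")
B=tob(pts("top",np.load("pics/top4.npz")["d"]))
for y in list(range(-130,-10,20))+list(range(20,131,20)):
    print(y,[(np.median(B[k][:,2])*1e3).round(1) if k.sum()>3 else None for cen in(-66,66) for k in [(abs(B[...,0]*1e3-cen)<25)&(abs(B[...,1]*1e3-y)<5)&(B[...,2]<.2)]])
E
python3 m.py | sed -n '/=====/,$p'
```

```text
11.1 [0.503526   0.13609458 0.20614073] [-4.04781757e-01 -3.11481939e+00  1.25247523e-03] [ 0.15171336 -0.51846701  0.17086948] -0.0019586370797461694
=====
-130 [np.float64(23.8), np.float64(18.3)]
-110 [np.float64(27.5), np.float64(19.5)]
-90 [np.float64(27.7), np.float64(19.9)]
-70 [np.float64(27.8), np.float64(19.2)]
-50 [np.float64(27.5), np.float64(19.7)]
-30 [np.float64(27.7), np.float64(19.2)]
20 [np.float64(19.4), np.float64(28.9)]
40 [np.float64(20.1), np.float64(34.3)]
60 [np.float64(19.2), np.float64(37.6)]
80 [np.float64(19.9), np.float64(40.5)]
100 [np.float64(20.1), np.float64(43.6)]
120 [np.float64(20.3), np.float64(45.9)]
```

View pics/v4.png

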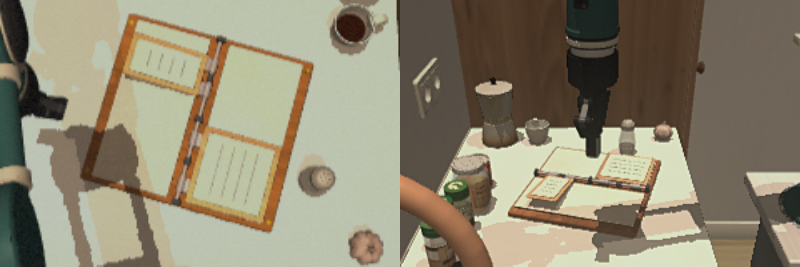

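The wide leaf lies flat on the right (27.6 mm all along). The narrow leaf is unchanged, and the shaker and garlic haven't moved.

```bash
python3 -c "from workcell import bot;print(bot.finish_job())"
```

```text
the job is handed in; nothing more can be done
None
```

The wide leaf is turned over the spine and pressed flat on the right-hand pages, the narrow leaf and the things around the book are where they were, and the job is handed in at about 11 s.

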